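Free a valve cartridge and hold its seat up to the inspection scope

ROBOT

A 6-joint arm with a two-finger parallel gripper is mounted at the origin on the work surface. World frame = base frame: x ahead of the robot, y to its left, z up, the work surface at z = 0. Lengths are in mm, angles in rad, forces in N, time in s.
With the tool pointing down it reaches from about 275 to 825 mm from the base axis. Payload 5.2 kg.
Tool frame: the origin (TCP) lies at the very end of the fingers, on their centre line; the grasp point (between the pads) lies 19 mm behind it; z points along the fingers, y is the direction in which the jaws open and shut (so a half turn about z gives the same grasp; the last joint's range is limited). The gripper opens to 93 mm and grips with 3 to 60 N. Pads are 15 mm wide; open, the fingers measure 128 mm over their backs; the gripper's body (75 mm by 188 mm) begins 65 mm behind the grasp point.
Start: joints at [-1.467, 0.259, 1.535, -0, 1.348, -0.203], TCP at [166.126, -524.316, 218.653] pointing down, gripper open.
Joint ranges: [-3.14, 3.14], [-0.91, 2.08], [0.19, 2.58], [-1.22, 4.36], [0.22, 2.71], [-3.12, 3.12]. Speed limits (rad/s): [2.57, 2.57, 3.14, 3.14, 3.14, 3.14].

INTERFACE

Orientations are given as [roll, pitch, yaw] about the fixed x, y, z axes, in that order (R = Rz(yaw) Ry(pitch) Rx(roll)).
In Python, from bench import robot gives the robot as it stands. The module is installed in compiled form; this text tells all that it offers. Calls block until the motion is done:
- robot.move_ptp(position, orientation): joint-space move of the TCP to a pose.
- robot.move_linear(position, ori=None, speed=150, f_stop=None): straight line of the TCP; ori=None keeps the orientation; speed is the mean speed in mm/s. With f_stop (N) it stops when the force on the tool has changed by that much, and returns True; else False.
- robot.move_j(angles): joint-space move.
- robot.move_gripper(opening): opening from 0.0 (shut) to 1.0 (fully open); the grip force is fixed at half the most; returns when the fingers have stopped.
- robot.sleep(seconds).
- robot.inverse_kinematics(position, orientation): joint angles nearest the present ones, or None.
- robot.get_image(name): name is "scene" or "top" or "wrist"; returns a dict with "img" (480x640x3 uint8, blue, green, red), "fovy" (degrees; the focal length in pixels is half the picture's height over the tangent of half this angle, whatever the lens; pixels are square), "cx", "cy" (the principal point, pixels), "eye" and "orientation" of the camera in the world. Camera axes: x right, y down, z forward; pixel columns grow to the right and rows downward; lengths in mm; the calibration is good to about 2 mm. A picture is of the moment at which its call begins. There is no depth.
A pose or a line that the arm cannot do raises robot.MotionError and nothing moves.
- robot.hand_in(): hands the job in, once; it reports no verdict.
Readings, each from a call of its own:
- robot.current_t(): time.
- robot.current_qpos(): joint angles.
- robot.current_joint_vel(): joint speeds.
- robot.current_joint_efforts(): joint torques, N m.
- robot.current_tcp_pos(): TCP position.
- robot.current_eef_rot(): TCP orientation.
- robot.current_contact_force(): force on the tool from outside, world axes, zero at the start.
- robot.current_ft_torque(): the same for the moment, N m.
- robot.current_gripper_width(): opening from 0.0 (shut) to 1.0 (fully open).
Only numpy, scipy, OpenCV 4.12 (cv2) and the standard library are available. Lean on these libraries where they do the work, as an engineer would, in place of code of your own. Each camera call takes 0.05 s, during which the arm holds its last target.

TASK

Drive the dock's release pin fully down with the mallet (not with the gripper) and put the mallet back on the bench, clear of the dock. Then draw the valve cartridge up out of its socket, tip it over and hold it in the air at the inspection scope, its foot at the point of focus and facing squarely into the lens, finishing while you still hold it there, still. Do not knock the scope, and leave everything else on the bench where it is.

Things in the scene. Friction and masses are not known exactly. Their poses are not given: they have to be found in the camera images.
- socket_mouth (a point): Centre of the rectangular socket's mouth in the top of the dock, a low aluminium block fixed to the bench, 50 mm above the bench. +x runs level from the pin's side across the socket, z is up. The socket is 42.5 mm (x) by 32.5 mm (y), 42 mm deep, its rim 80 mm by 70 mm. A steel latch beside it holds the cartridge in until the pin is down.
- pin_top (a point): Centre of the flat top of the steel release pin, 20 mm across, standing out of a grey housing (46 x 50 mm, top 72 mm above the bench) 80 mm from the socket's axis on its -x side, roughly towards the robot. 90 mm above the bench when up, 78 mm when fully down; the point moves with the pin. Axes as for the socket's mouth.
- pin (a joint): How far the sprung release pin has been driven down: 0 up (as it starts), 0.012 m fully down. Stiff (5 N at first, 7 N at the bottom); it stays where it is left. The latch, 22 mm wide, reaches from the pin's housing over the cartridge's flange; it draws back towards the housing as far as the pin goes down, clear of the flange at about 0.008.
- mallet_grip (a point): Point in the mallet's handle, 45 mm from the head's axis; +x points level along the handle to the head, z up. The mallet (loose, 0.22 to 0.45 kg) stands on one face of its upright cylinder head, 48 mm across, 84 mm tall, white with a dark band. The wooden handle, 22 mm wide, 26 mm high, leaves it level, its axis 50 mm above the head's lower face, and ends 142 mm from the head's axis.
- cartridge_center (a point): Centre, half-way up, of the valve cartridge, a grey upright block, 40 mm (its x) by 30 mm (its y) by 106 mm tall (z, to its top), loose, 0.18 to 0.28 kg, in the socket with its x and y along the socket's, foot 42 mm below the mouth. A metal flange, 60 mm long in x, lies 43 to 51 mm above its foot, on the socket's rim; the 55 mm above are free to grip across the 30 mm.
- cartridge_foot (a point): Centre of the cartridge's foot (the end down in the socket, with the round brass valve seat), 53 mm below its centre.
- focus (a point): The inspection scope's point of sharp focus, in the air 60 mm in front of its lens, 167 mm above the bench. +z is the line of sight out of the lens: 45 degrees upward and roughly towards the robot. The scope is fixed: a white tube 44 mm across with a black lens end, 34 mm across, 125 mm above the bench, on a post and foot behind it (the far side).
- screwdriver: Bystander, loose: a yellow-handled screwdriver lying on the bench. Origin at its underside, on the handle-to-tip line.
- wrench: Bystander, loose: a steel wrench lying beyond the dock. Origin at its underside, on the handle-to-tip line.
- jar: Bystander, loose: a jar, 48 mm wide and 55 mm high, on the near side. Origin at its underside centre.
- ring: Bystander, loose: a black rubber ring, 64 mm wide, 16 mm high, lying flat. Origin at its underside centre.
- spray: Bystander, loose: a can, 52 mm wide and 150 mm high, at the left. Origin at its underside centre.
- tester: Bystander, loose: a grey hand-held tester, 150 x 80 x 34 mm, lying at the right. Origin at its underside centre.
- tray: Bystander, loose: a steel parts tray, 140 x 100 x 30 mm, at the left. Origin at its underside centre.
- mallet: The same mallet; origin at the centre of its lower face, 50 mm below the handle's axis, 45 mm from the grip point.
- cartridge: The same cartridge; origin at the centre of its foot, z towards its top.
- dock: The same dock; origin on the bench under the socket's axis, axes as for the socket's mouth.
- scope: The same scope, foot, post and tube; origin on the bench straight under the centre of the lens, z up.
There are look-alikes about, which are no part of the job. Leave any turquoise look-alike of the dock alone. What is shaped like the scope but pink is not meant.

How it is judged (in metres and radians):
On the way, in this order (a step that is already met when the one before it is completed fails the run):
1. the pin is driven down by the mallet (value of joint pin above 0.01 m and contact force between mallet and pin above 0.3 N), for 0.02 s.
2. the mallet is back on the bench and let go (height (world z) of mallet_grip between 0.008 and 0.06 m and linear speed of mallet below 0.03 m/s and contact force between the fingers and mallet below 0.1 N and contact force between mallet and dock below 0.1 N), for 0.2 s.
3. the cartridge is drawn out of the socket in the gripper (contact force between the fingers and cartridge above 1 N and contact force between cartridge and dock below 0.1 N and z of cartridge_foot in the frame of socket_mouth above 0.01 m), for 0.2 s.
At the end, for the whole second after the job is handed in: The cartridge is held by the fingers alone, still, its foot within 25 mm of the focus point and its long axis within 15 degrees of the lens's line of sight; the pin is at least 10 mm down; the mallet is at rest on the bench, released, not touching the dock (all of step 2 and contact force between the fingers and cartridge above 1 N and contact force between cartridge and dock below 0.1 N and value of joint pin above 0.01 m and contact force between cartridge and scope below 0.1 N and contact force between cartridge and mallet below 0.1 N and height (world z) of cartridge_foot above 0.12 m and distance between cartridge_foot and focus below 0.025 m and angle between the z axis of cartridge and the z axis of focus, either way round below 0.26 rad and distance between cartridge_center and focus above 0.03 m and linear speed of cartridge below 0.03 m/s); the arm keeps its last pose, push and grip.
It fails at once if the gripper or arm presses on the pin (contact force between any of the fingers, the arm and pin above 1 N).
It fails at once if the scope is knocked (contact force between any of the fingers, the arm, cartridge, mallet and scope above 3 N).
It fails at once if a bystander is moved by more than 30 mm (distance of any of screwdriver, wrench, jar, ring, spray, tester, tray from where it was at the start of the episode above 0.03 m).
It also fails if it takes over 56 s, if anything falls off the work surface, if the arm or the gripper's body presses on something with over 40 N, if the wrist force passes 120 N, or if a joint passes its speed limit or range.

## Working session

There is one attempt and no reset: what is moved stays moved. The work goes in short steps, each a Python script; the robot and the scene stay as the last script left them, time stands still between calls to the robot, and variables do not carry over. Pictures are saved under pics/ and viewed, and the job is handed in when it is done.

```bash
mkdir -p pics; cat > h.py <<'E'
import numpy as np, cv2, pickle
from scipy.spatial.transform import Rotation as R
from bench import robot
def snap(n,save):
    d=robot.get_image(n); cv2.imwrite('pics/%s.png'%save,d['img']); pickle.dump(d,open('pics/%s.pkl'%save,'wb')); return d
def load(s): return pickle.load(open('pics/%s.pkl'%s,'rb'))
def cam(d):
    f=240/np.tan(np.radians(d['fovy'])/2); o=np.array(d['orientation'],float)
    return f,(R.from_euler('xyz',o).as_matrix() if o.shape==(3,) else o),np.array(d['eye'],float)
def ray(d,u,v):
    f,M,e=cam(d); r=M@np.array([(u-d['cx'])/f,(v-d['cy'])/f,1]); return e,r/np.linalg.norm(r)
def onz(d,u,v,z):
    e,r=ray(d,u,v); return e+r*(z-e[2])/r[2]
def proj(d,p):
    f,M,e=cam(d); c=M.T@(np.array(p,float)-e); return np.array([d['cx']+f*c[0]/c[2],d['cy']+f*c[1]/c[2]])
E
python3 - <<'E'
from h import *
for n in ['scene','top','wrist']:
    d=snap(n,n+'0'); print(n,d['fovy'],d['cx'],d['cy'],d['eye'],d['orientation'])
print(robot.current_t(),robot.current_eef_rot())
E
```

```text
scene 56.88353255229973 322.17644194736283 237.96706176726016 [1278.90136885  462.41571908  782.49710535] [-2.17608273  0.01364181  2.07985104]
top 57.30746748620601 322.1600964679485 235.72531089333097 [ 262.22574239  -20.4241749  1319.57244209] [-2.95895707  0.01253412 -1.59753165]
wrist 62.90885919223944 322.106058653701 235.7531258122707 [ 232.31624759 -503.99680754  383.95027515] [ 2.89364509e+00  7.20195761e-04 -1.26486238e+00]
0.15 [-3.14019262e+00 -2.71859969e-04  3.06784359e-01]
```

View pics/scene0.png

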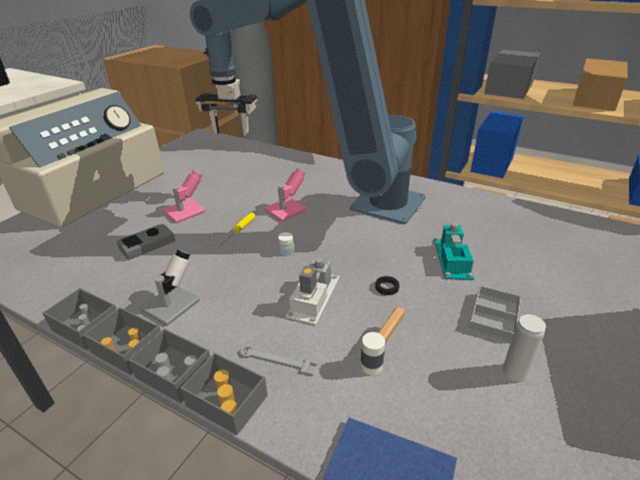

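View pics/top0.png

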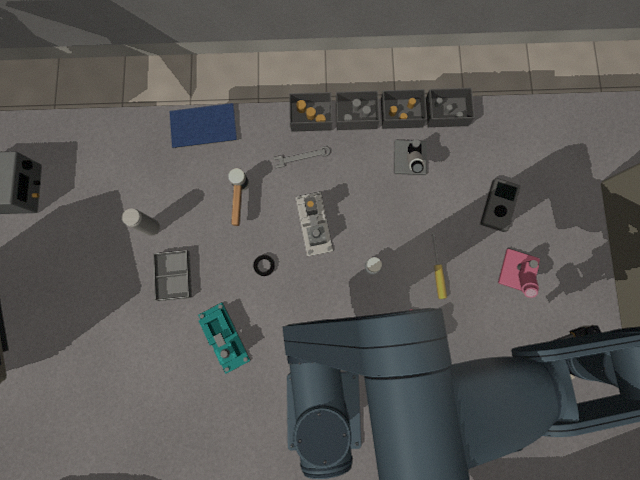

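View pics/wrist0.png

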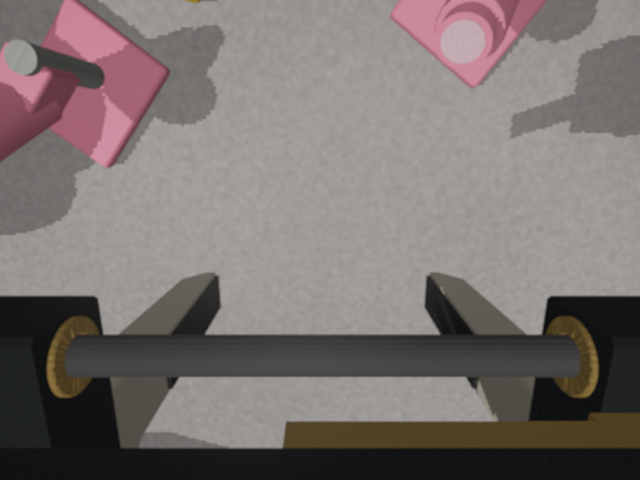

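The white dock is at scene (313,290), top (314,224). Its look-alike is turquoise, at top (223,337). The mallet is at top (237,195), head at (237,177). The scope is white with a grey foot, at top (412,157); the pink ones at scene (184,197) and (288,197) aren't meant. I'll confirm with enlarged crops.

```bash
python3 - <<'E'
from h import *
t=load('top0');s=load('scene0')
def crop(d,x,y,w,h,k): return cv2.resize(d['img'][y:y+h,x:x+w],(w*k,h*k),interpolation=cv2.INTER_CUBIC)
cv2.imwrite('pics/c1.png',crop(t,215,140,130,125,6)[:600])
cv2.imwrite('pics/c2.png',np.vstack([crop(s,280,250,130,130,4)]))
cv2.imwrite('pics/c3.png',np.hstack([crop(s,130,235,80,100,5),crop(t,385,130,50,62,8)[:500]]))
for n,u,v,z in [('dock',314,224,50),('mallethead',237,177,84),('handleend',237,224,50),('scope',415,165,140),('jar',374,264,55),('ring',264,265,8),('wrench',300,157,0),('spray',131,217,150)]:
    print(n,onz(t,u,v,z).round())
E
```

```text
Traceback (most recent call last):
ValueError: all the input array dimensions except for the concatenation axis must match exactly, but along dimension 0, the array at index 0 has size 500 and the array at index 1 has size 496
```

View pics/c1.png

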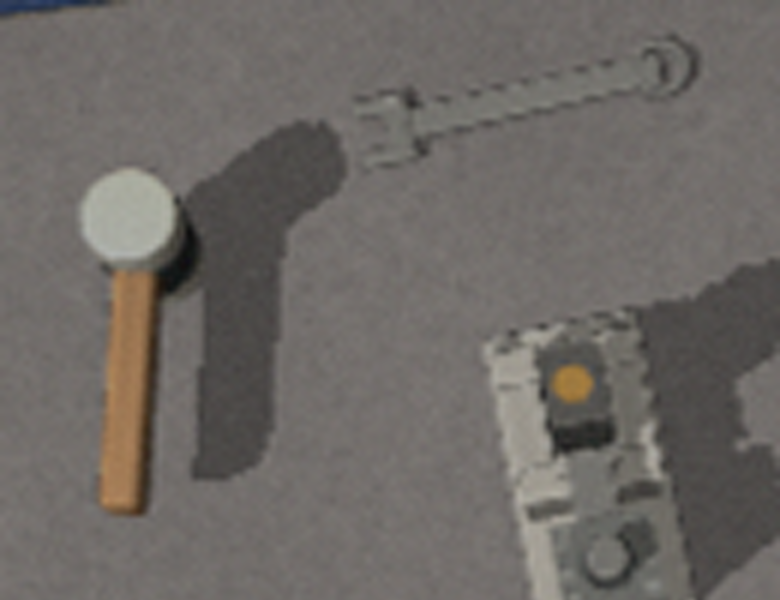

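View pics/c2.png

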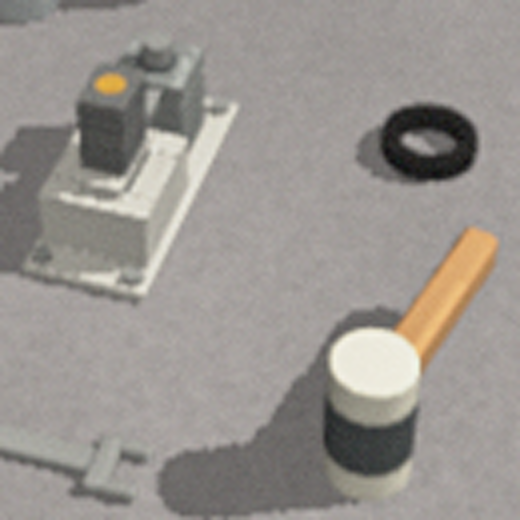

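```bash
python3 - <<'E'
from h import *
t=load('top0');s=load('scene0')
def crop(d,x,y,w,h,k): return cv2.resize(d['img'][y:y+h,x:x+w],(w*k,h*k),interpolation=cv2.INTER_CUBIC)
cv2.imwrite('pics/c3.png',np.hstack([crop(s,130,235,80,100,5),crop(t,385,130,50,62,8)[:500].repeat(1,0) if 0 else cv2.resize(crop(t,385,130,50,62,8),(400,500))]))
for n,u,v,z in [('mallethead',236.5,176.5,84),('handleend',235.3,225.5,63),('cart top',310.4,204,114),('pin',316.3,232.6,90),('lensish',417,169,140),('jar',374,264,55),('ring',264,265,8),('wrench',300,157,0),('spray',131,217,150)]:
    print(n,onz(t,u,v,z).round(1))
E
```

```text
mallethead [675.2 236.1  84. ]
handleend [532.5 242.7  63. ]
cart top [577.5  19.6 114. ]
pin [499.2   5.4  90. ]
lensish [ 662.8 -282.2  140. ]
jar [ 408.7 -158.3   55. ]
ring [420.5 166.6   8. ]
wrench [761.4  52.9   0. ]
spray [546.1 511.6 150. ]
```

View pics/c3.png

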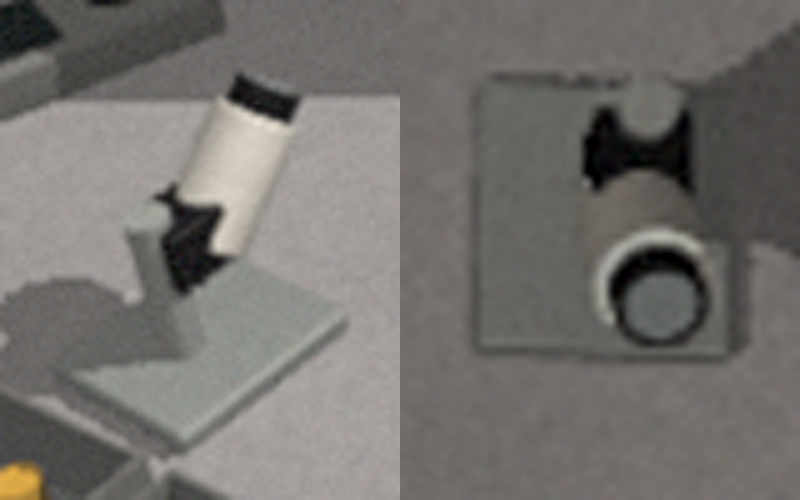

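The dock is white, with the cartridge's dark block (orange dot on top) and the pin post at its near end. The scope is white with a grey foot. The mallet is confirmed too. Next I'll sweep over all three with the wrist camera to refine the positions.

```bash
python3 - <<'E'
from h import *
pi=np.pi
for n,p,y in [('wscope',[560,-285,330],0.0),('wdock',[450,5,300],0.18),('wmal',[550,241,260],-0.046)]:
    robot.move_ptp(p,[pi,0,y]); d=snap('wrist',n); print(n,robot.current_t(),d['eye'],d['orientation'],robot.current_qpos())
for n,p in [('wscope',(663,-282,125)),('wdock',(499,5,90)),('wdock',(577.5,19.6,114)),('wmal',(675,236,84)),('wmal',(532,243,63))]: print(n,proj(load(n),p))
E
```

```text
wscope 1.9333 [ 628.89880747 -286.41552835  495.58427215] [ 2.89272928e+00 -2.58628849e-04 -1.57269232e+00] [-6.49760889e-01  3.61825734e-01  1.12677094e+00 -3.63943853e-04
  1.65367028e+00  9.22422338e-01]
wdock 3.175 [518.98319267  15.81305636 466.34029969] [ 2.89421367e+00 -1.42158710e-03 -1.39267037e+00] [-2.39373027e-01  3.00094453e-02  1.60843728e+00 -3.56399370e-04
  1.50248874e+00  1.15291648e+00]
wmal 4.2417 [619.7461079  236.32214841 425.91937797] [ 2.89334119e+00 -1.00694281e-03 -1.61812263e+00] [ 2.25219397e-01  3.27131945e-01  1.33934545e+00 -6.37604495e-04
  1.47488087e+00  1.84330579e+00]
wscope [316.98766444  96.70026764]
wdock [329.06547833 160.2593645 ]
wdock [329.46548636  64.64507345]
wmal [318.85185833  66.0045883 ]
wmal [319.07507725 231.6501428 ]
```

View pics/wscope.png

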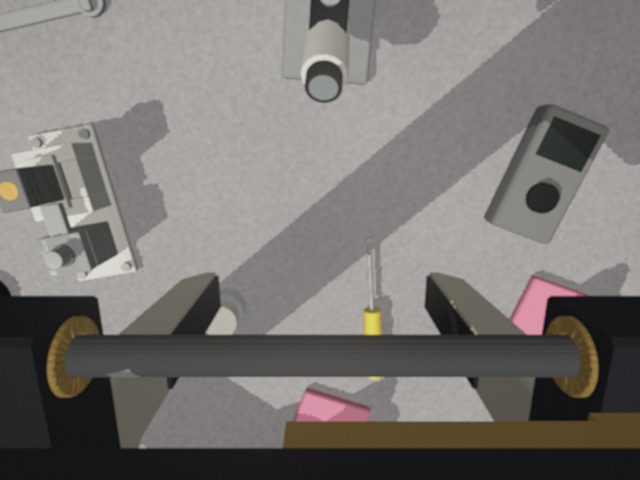

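View pics/wdock.png

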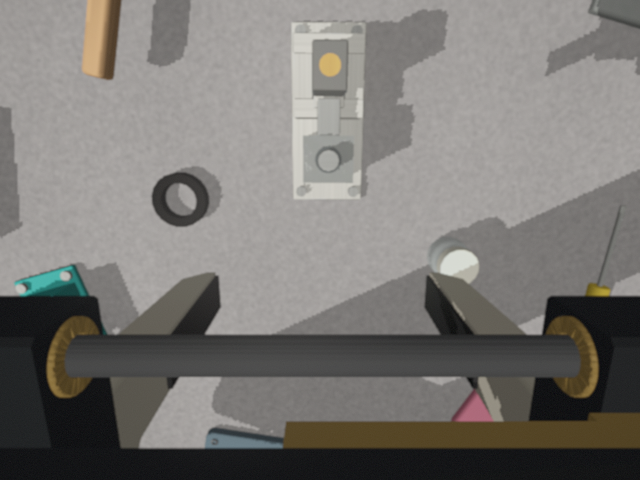

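View pics/wmal.png

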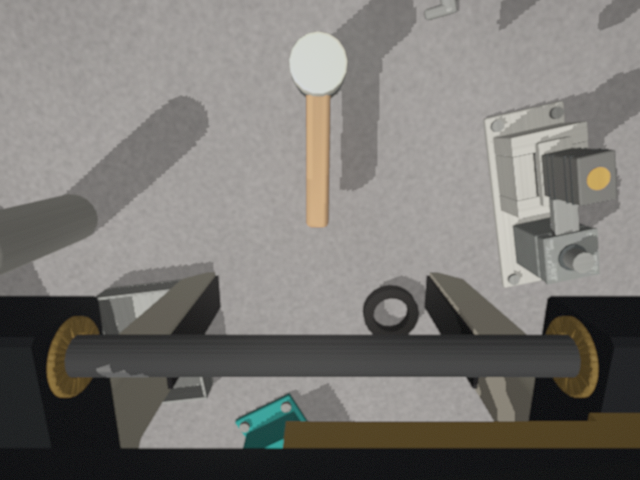

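```bash
python3 - <<'E'
from h import *
w=load('wdock');m=load('wmal');s=load('wscope');t=load('top0')
def comp(d,lo,hi,box,pr=''):
    x,y,W,H=box; hsv=cv2.cvtColor(d['img'],cv2.COLOR_BGR2HSV)[y:y+H,x:x+W]
    k=cv2.inRange(hsv,lo,hi); n,l,st,c=cv2.connectedComponentsWithStats(k); i=1+np.argmax(st[1:,4]); 
    return c[i]+[x,y],l==i
c,_=comp(w,(10,90,90),(30,255,255),(290,30,90,70)); print('dot',c,onz(w,*c,114))
hc,hm=comp(m,(0,0,190),(180,60,255),(270,20,100,85)); print('head',hc,onz(m,*hc,84))
c,k=comp(m,(5,60,90),(25,255,255),(290,85,60,160)); ys,xs=np.nonzero(k); ys+=85; xs+=290
def mid(r): return xs[ys==r].mean()
for r in (110,150,200): print('handle',r,onz(m,mid(r),r,63))
print('end',onz(m,mid(222),ys.max(),63))
c=cv2.resize(s['img'][0:110,270:390],(720,660),interpolation=cv2.INTER_CUBIC)[60:]; cv2.imwrite('pics/c4.png',c)
p=onz(w,328.5,159.5,90);print('pin',p)
print('lens',onz(s,323.3,87.5,125),onz(t,417.2,167.4,125))
E
```

```text
dot [329.74025974  64.24675325] [577.8442285   19.43051527 114.        ]
head [317.48067104  62.41283735] [677.7486395  236.97413424  84.        ]
handle 110 [642.39659982 238.95314086  63.        ]
handle 150 [607.95488462 241.13658311  63.        ]
handle 200 [562.42844456 243.43871869  63.        ]
end [537.6221245  245.16783107  63.        ]
pin [499.59824608   5.65268117  90.        ]
lens [ 670.73270578 -287.65231583  125.        ] [ 672.59534448 -286.43048665  125.        ]
```

View pics/c4.png

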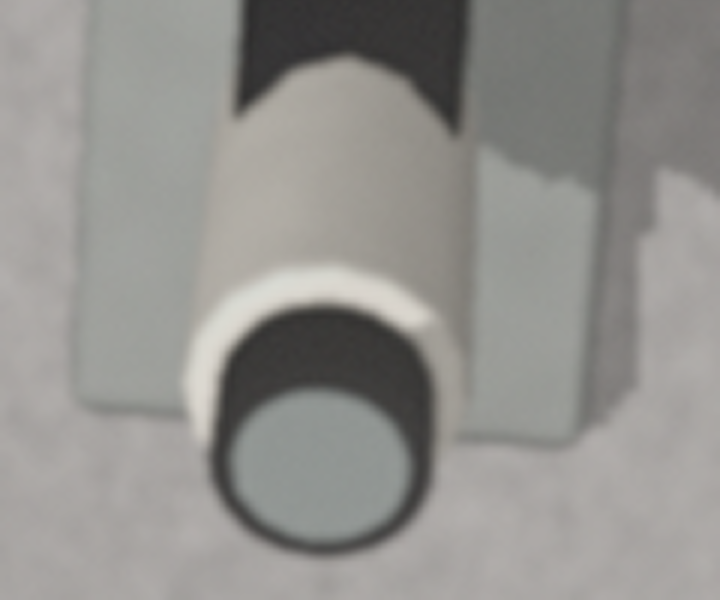

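```bash
python3 - <<'E'
from h import *
from scipy.optimize import brentq
s=load('wscope')
L=onz(s,323.7,87.5,125)
for u,v in [(343,200),(349,120)]:
    _,r=ray(s,270+u/6,(v+60)/6); _,r0=ray(s,323.7,87.5); n=np.cross(r0,r)
    q=brentq(lambda q:n@[-np.cos(q),-np.sin(q),1],-1,1); print(L,np.degrees(q))
q=brentq(lambda q:n@[-np.cos(q),-np.sin(q),1],-1,1)
for q in (0,q):
  a=np.array([-np.cos(q),-np.sin(q),1])/2**.5; F=L+60*a
  print('focus',F,a,[ (proj(s,L-a*k)-[270,10])*6 for k in (0,40,60)])
  # IK check: tool z=-a, TCP at foot+55*a ; y horizontal
  z=-a; 
  for sg in (1,-1):
    y=sg*np.array([-np.sin(q),np.cos(q),0]); y=-y; x=np.cross(y,z); e=R.from_matrix(np.c_[x,y,z]).as_euler('xyz')
    print(sg,e,robot.inverse_kinematics(F+57*a,e), robot.inverse_kinematics(F+57*a+[-60,0,60],e))
E
```

```text
[ 670.73204182 -288.00798626  125.        ] -4.5199607280554845
[ 670.73204182 -288.00798626  125.        ] -4.476548745776408
focus [ 628.30563495 -288.00798626  167.42640687] [-0.70710678 -0.          0.70710678] [array([322.2, 465. ]), array([321.28206287, 295.10533856]), array([320.86018301, 217.02250188])]
1 [ 3.14159265 -0.78539816  0.        ] [-0.97604901  0.18123872  1.95862832  0.99264386  0.77449157 -0.0676448 ] [-1.10546477e+00  2.55771240e-02  1.96564061e+00  8.86014250e-01
  9.54197311e-01  1.29845593e-03]
-1 [3.14159265 0.78539816 3.14159265] [-0.97604901  0.18123872  1.95862832  0.99264386  0.77449157  3.07394785] None
focus [ 628.43506249 -284.69656069  167.42640687] [-0.70494966  0.05519043  0.70710678] [array([322.2, 465. ]), array([335.35365731, 295.67120254]), array([341.39852384, 217.85482365])]
1 [ 3.14159265 -0.78539816 -0.07813051] [-0.93682602  0.15329212  1.99421894  1.00383976  0.68743444  0.00274854] [-1.06925384 -0.01008697  2.00170999  0.88188044  0.87318493  0.0844729 ]
-1 [-3.14159265  0.78539816  3.06346214] None [-1.06925384 -0.01008697  2.00170999  0.88188044  0.87318493 -3.05711976]
```

```bash
python3 - <<'E'
from h import *
o=[np.pi,0,-0.056]
robot.move_ptp([636.5,239.3,140],o)
print(robot.move_linear([636.5,239.3,31],o,speed=120,f_stop=8))
robot.move_gripper(0.0); print(robot.current_gripper_width()*93,robot.current_contact_force())
f0=robot.current_contact_force()
robot.move_linear([636.5,239.3,150],o,speed=100)
robot.sleep(.2);print(robot.current_t(),robot.current_contact_force(),robot.current_ft_torque(),robot.current_gripper_width()*93)
snap('wrist','w2');snap('scene','s2')
E
```

```text
False
22.230224787431656 [ 0.85560396 -0.08602093 -0.33928353]
8.5833 [-0.17725949 -0.55208065 -2.42198878] [ 0.05413963  0.09499756 -0.02968605] 21.986606801678576
```

View pics/s2.png

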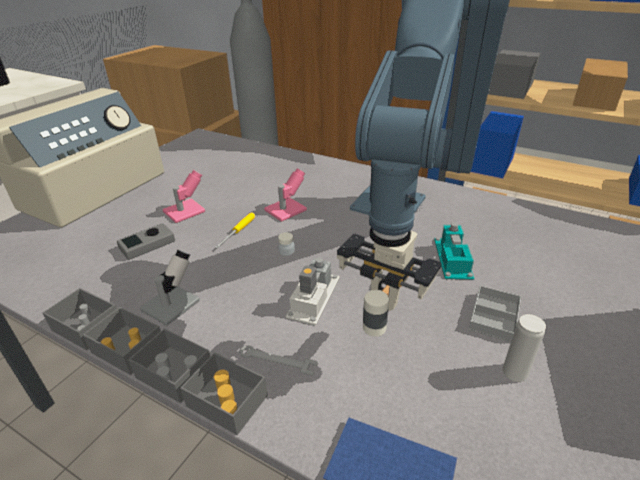

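View pics/w2.png

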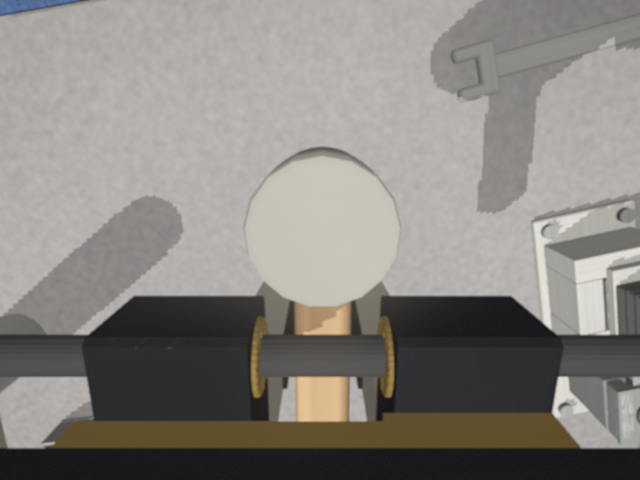

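```bash
python3 - <<'E'
from h import *
o=[np.pi,0,-0.056]
w=load('w2'); h=onz(w,322,227,203); print('head',h)
off=h[:2]-[636.5,239.3]
if not(34<np.linalg.norm(off)<46): off=np.array([40,-2.3])
pin=np.array([499.5,5.5]); P=pin-off; print(off,P)
robot.move_linear([636.5,239.3,190],o,speed=150)
robot.move_ptp([*P,160],o); robot.sleep(.2)
f0=robot.current_contact_force()
d=snap('wrist','w3');snap('scene','s3')
print(robot.current_t(),f0)
E
```

```text
head [679.82906758 236.38010995 203.        ]
[43.32906758 -2.91989005] [456.17093242   8.41989005]
10.5333 [ 0.1015358   0.16932365 -2.69956365]
```

View pics/w3.png

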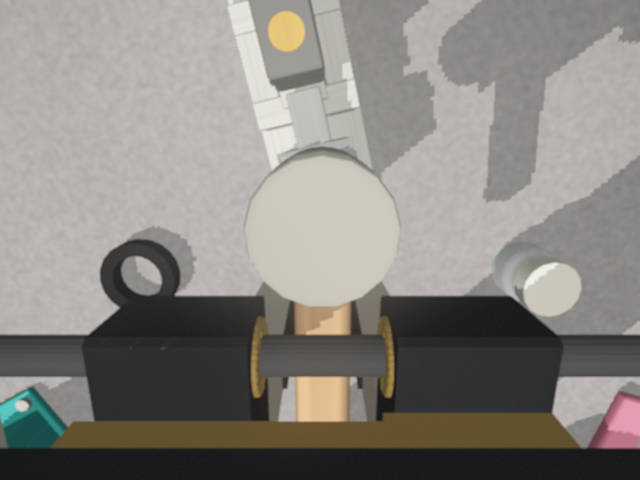

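View pics/s3.png

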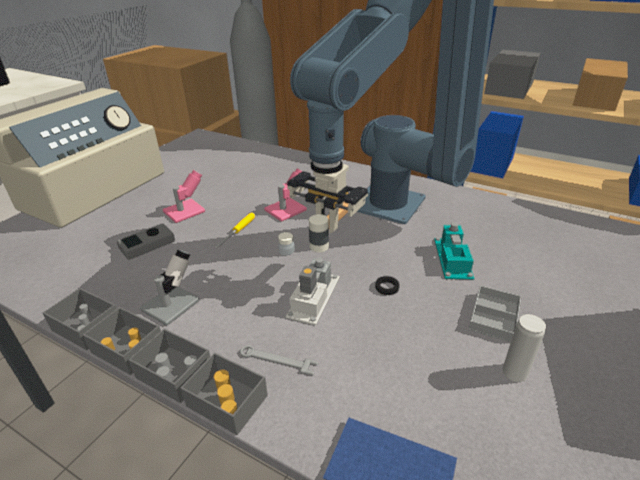

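```bash
python3 - <<'E'
from h import *
o=[np.pi,0,-0.056]
P=[456.2,8.4]
print(robot.move_linear([*P,126],o,speed=80,f_stop=6),robot.current_tcp_pos())
f0=robot.current_contact_force()
r=robot.move_linear([*P,102],o,speed=30,f_stop=16);robot.sleep(.1)
print(r,robot.current_tcp_pos(),f0,robot.current_contact_force(),robot.current_ft_torque(),robot.current_t())
snap('scene','s4');snap('wrist','w4')
E
python3 -c "
from h import *
a=load('s4')['img'][220:330,270:390];cv2.imwrite('pics/c5.png',cv2.resize(a,None,fx=5,fy=5,interpolation=cv2.INTER_CUBIC))"
```

```text
False [456.32855346   8.39796202 126.04537313]
True [456.00727521   8.37574623 107.38561943] [-0.23538216  0.58916749 -3.01223427] [-0.26002394  0.88469629  1.82065551] [ 0.04949543 -0.08540292  0.01198259] 11.8333
```

View pics/c5.png

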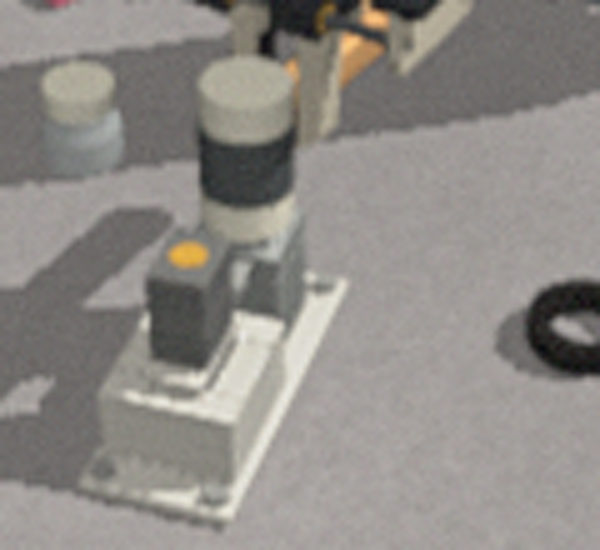

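```bash
python3 - <<'E'
from h import *
o=[np.pi,0,-0.056]
P=[456.2,8.4]
robot.move_linear([*P,104],o,speed=15,f_stop=16);print(robot.current_tcp_pos(),robot.current_contact_force())
robot.move_linear([*P,180],o,speed=150)
robot.move_ptp([636.5,239.3,120],o)
robot.move_linear([636.5,239.3,40],o,speed=100,f_stop=12)
print(robot.current_contact_force())
r=robot.move_linear([636.5,239.3,29],o,speed=25,f_stop=4);print(r,robot.current_tcp_pos(),robot.current_contact_force())
robot.move_gripper(1.0)
robot.move_linear([636.5,239.3,140],o,speed=150)
robot.move_ptp([450,5,300],[np.pi,0,.18])
snap('wrist','w5');snap('scene','s5');snap('top','t5');print(robot.current_t())
a=load('w5')['img'][10:210,230:430];b=load('wdock')['img'][10:210,230:430]
cv2.imwrite('pics/c6.png',cv2.resize(np.hstack([b,a]),None,fx=2,fy=2,interpolation=cv2.INTER_CUBIC))
E
```

```text
[455.70758769   8.39153114 106.84524821] [-0.75628525 -0.22032538  4.1947105 ]
[-0.21839825 -0.38509809 -1.84666048]
True [636.42222923 239.34154651  29.56169993] [0.59635815 0.31856864 4.49535694]
18.875
```

View pics/c6.png

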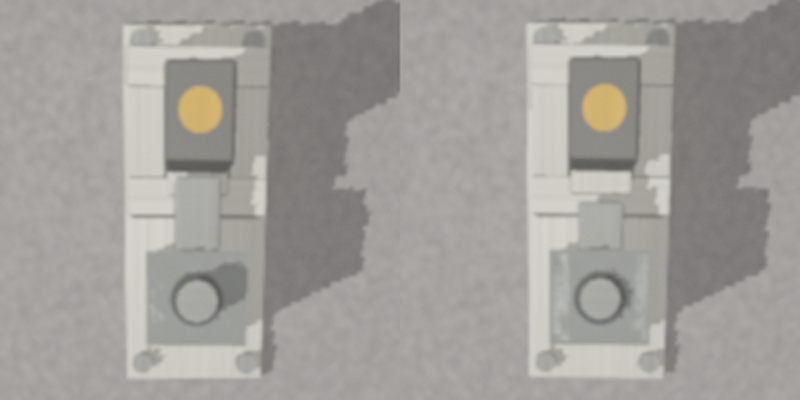

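View pics/s5.png

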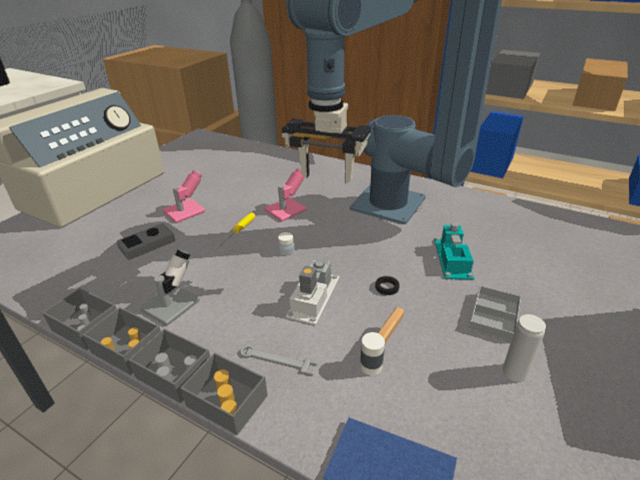

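The latch has drawn back about 12 mm, the pin is down to the housing, and the mallet stands back at its start place. Now the cartridge.

```bash
python3 - <<'E'
from h import *
o=[np.pi,0,0.175]; c=[577.7,19.4]
robot.move_ptp([*c,170],o)
print(robot.move_linear([*c,66],o,speed=120,f_stop=8))
robot.move_gripper(0.0); print(robot.current_gripper_width()*93,robot.current_contact_force())
r=robot.move_linear([*c,130],o,speed=80,f_stop=15); print(r,robot.current_tcp_pos(),robot.current_contact_force())
if not r: robot.move_linear([*c,200],o,speed=120)
robot.sleep(.3);snap('scene','s6');snap('wrist','w6');print(robot.current_t(),robot.current_contact_force(),robot.current_gripper_width()*93)
E
```

```text
False
29.707460068139802 [-0.13822085 -0.26182203  0.04231097]
False [577.22861226  19.45494857 129.46142625] [ 0.43592926  0.42110928 -2.06712969]
23.7333 [-0.55562495 -0.0126437  -2.20604077] 29.796418488330026
```

View pics/s6.png

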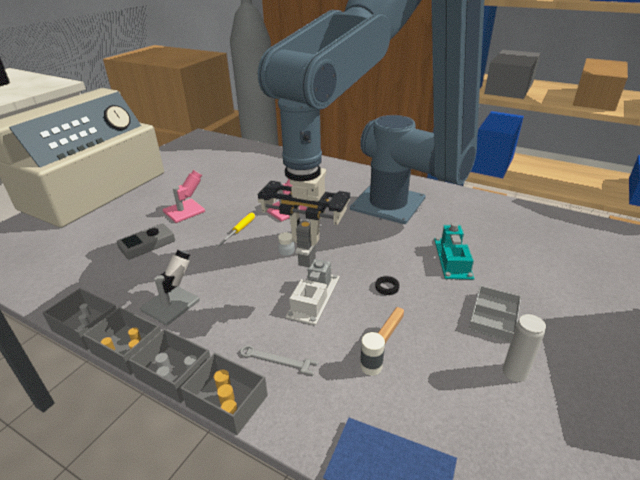

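View pics/w6.png

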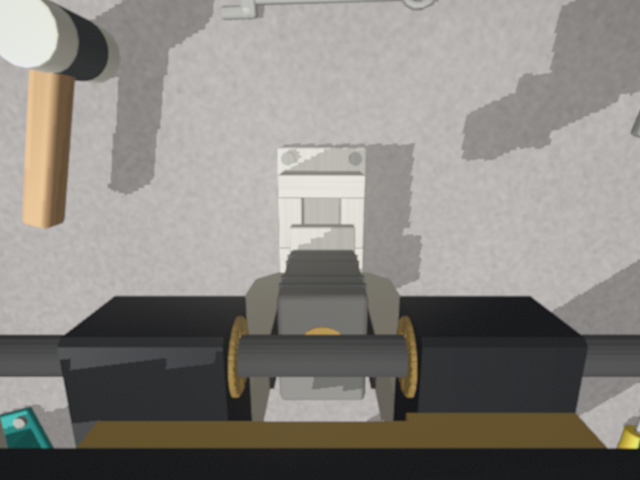

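```bash
python3 - <<'E'
from h import *
q=np.radians(-4.5); a=np.array([-np.cos(q),-np.sin(q),1])/2**.5
F=np.array([628.4,-284.7,167.4]); z=-a; y=-np.array([-np.sin(q),np.cos(q),0]); x=np.cross(y,z)
e=R.from_matrix(np.c_[x,y,z]).as_euler('xyz'); print(e)
robot.move_linear([577.7,19.4,240],[np.pi,0,.175],speed=150)
robot.move_ptp(F+148*a,e)
robot.move_linear(F+58*a,e,speed=80,f_stop=8)
robot.sleep(.4)
print(robot.current_tcp_pos()-(F+58*a),robot.current_eef_rot()-e,robot.current_contact_force(),robot.current_t(),robot.current_gripper_width()*93)
snap('scene','s7');snap('wrist','w7');snap('top','t7')
s=load('s7');print(proj(s,F),proj(s,F+106*a),proj(s,F-60*a),proj(load('t7'),F),proj(load('w7'),F-60*a))
for n in ('s7','t7'):
    u,v=[int(k) for k in proj(load(n),F)]; c=cv2.resize(load(n)['img'][max(0,v-60):v+60,u-70:u+70],None,fx=5,fy=5,interpolation=cv2.INTER_CUBIC); cv2.imwrite('pics/c%s.png'%n,c)
E
```

```text
[ 3.14159265 -0.78539816 -0.07853982]
[-0.07239907 -0.11293355  0.16443961] [-3.21048595e-04 -1.67612583e-04  6.42937347e-05] [-0.55650562  0.04316877 -2.28238085] 26.9833 29.943616974870658
[192.72546344 229.71307429] [209.60926523 191.4182054 ] [183.05668896 251.64323289] [420.74961773 177.69017275] [321.18160913 232.33312967]
```

View pics/cs7.png

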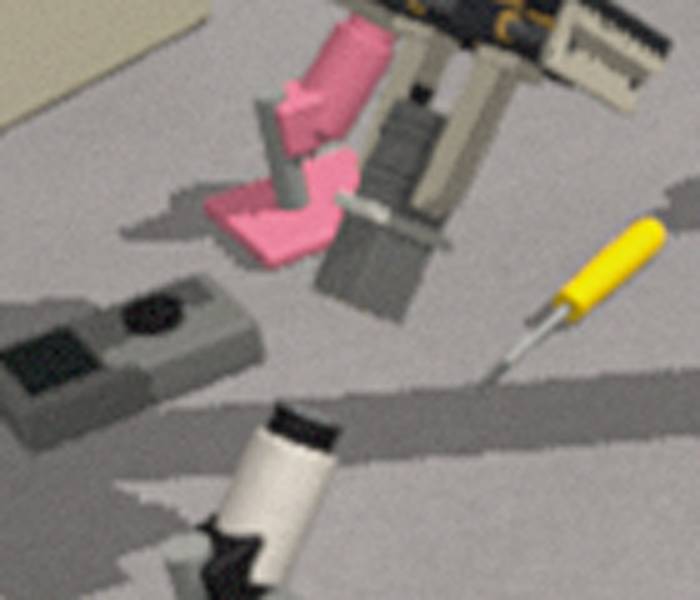

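View pics/t7.png

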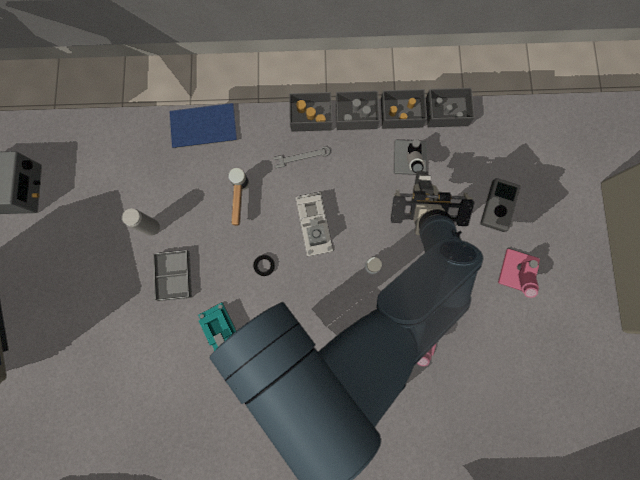

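View pics/w7.png

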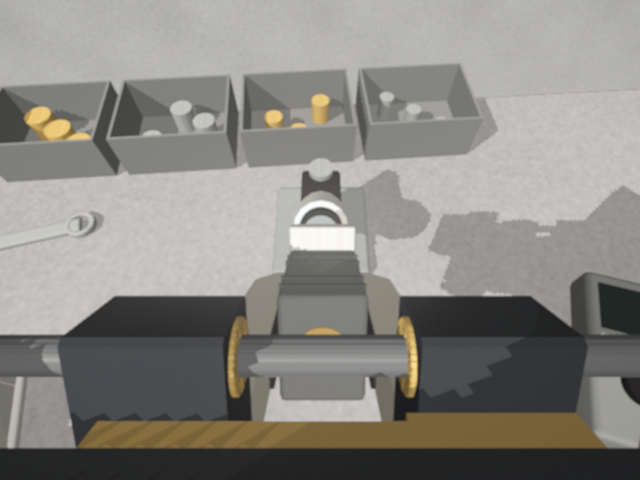

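View pics/s7.png

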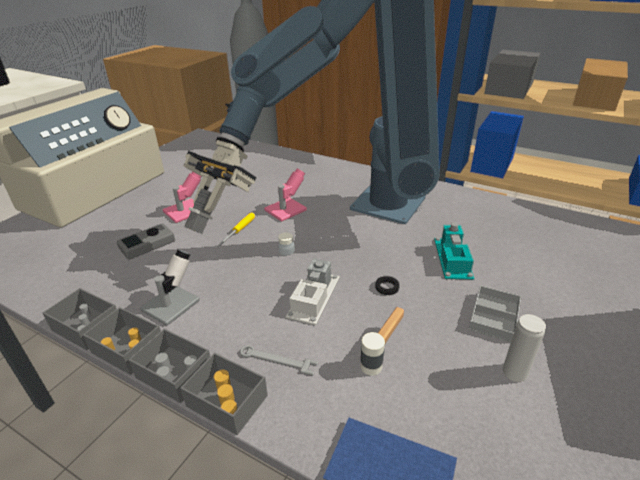

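The foot appears at scene (194,230) against a projected focus of (192.7,229.7). The lens end is at (183.5,252) against a projected (183,251.6). The cartridge lines up with the tube, so I'm handing in.

```bash
python3 - <<'E'
from h import *
print(abs(np.array(robot.current_joint_vel())).max()); robot.hand_in(); print(robot.current_t())
E
```

```text
0.002575745450866281
the job is handed in; nothing more can be done
the job is handed in; nothing more can be done
```

The job is done and handed in at about 27 s of the 56 s allowed; the system reported no verdict.

**What I did:** I gripped the mallet by its handle and pressed the pin down with its head until the 16 N force stop. I stood the mallet back where it started and let it go. I then drew the cartridge straight up out of the socket, tipped it 45° and held it still at the scope.

**Last checks:**
- **Pin and latch:** the wrist picture after pressing showed the pin down and the latch drawn back about 12 mm. The cartridge came up without snagging.
- **Cartridge at the scope:** its foot is within about 2 pixels of the computed focus point in the scene camera. It also lines up with the scope tube in the scene and wrist views. The arm reached its target to about 0.2 mm, and joint speeds were near zero.
- **Grip and contact:** the gripper read 29.9 mm, right for the 30 mm block, and the approach to the scope never met its 8 N force stop.
- **Mallet and bystanders:** the mallet stands released and clear of the dock. By eye, no bystander had moved in the last pictures; I did not measure their positions.

None of the checks failed. The two estimates of the lens position (top and wrist cameras) differed by about 2 mm, and those of the mallet head by about 3 mm. Both are well within tolerance.

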